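# Wipe the spring contacts of the shielded box and shut it

## Task

The shielded aluminium test box stands open with the attenuator to be measured inside. To wipe and check its spring contacts, stroke the shut fingertips lightly along the whole row of little brass springs inside the front wall, centred over it, from the left end to the right end (the way they lie), so that each one in turn dips a few millimetres and springs back; after that push the lid fully shut. Touch and push only: do not pinch, lift or shift anything, and leave the other things on the desk alone.

Things in the scene. Friction and masses are not known exactly. Their poses are not given: they have to be found in the camera images.
- test_box: open aluminium box with a lid hinged at its back, 128 (x) by 160 (y) by 62 mm high when shut, 2.5 kg, standing loose on the desk. Origin: centre of its underside; x points from its front wall to its hinge (away from the robot at yaw 0), y to its left, z up. Walls 2 mm thick; the body's rim is 42 mm up, the lid is a shallow tray 19 mm deep. The hinge axis runs along y at x = +62, z = 43 mm
- contact_strip: aluminium rail with nine brass spring contacts, fixed inside the box's front wall: 11 mm wide (x), 153 mm long (y), its top 50 mm above the desk (8 mm above the front wall). Fingertips moving right ride up the springs and press them down; moving left they catch under the crests. Origin on the desk under the rail's middle (box frame x = -51.5, y = 0, z = 0 mm); axes as the box's
- row_start (a point): crest height (61 mm above the desk) over the left end of the row of spring contacts, over the root of the first one (box frame [-51.5, 72.5, 61] mm)
- row_end (a point): crest of the last spring contact at the right end of the row (box frame [-51.5, -69.5, 61] mm)
- test_box_lid (a joint): lid angle in rad: 0 shut, 1.57 upright, up to 1.83 leaning back; starts between 1.45 and 1.75. A stiff friction hinge (about 0.22 N m, some 2 N at the free edge): the lid stays wherever it is left and must be pushed all the way
- lid_edge (a point): middle of the lid's free edge, on the lid's outer (top) face; 124 mm from the hinge axis. With the lid shut it is at the top of the front, with the lid open it is the highest point at the back
- dut: coaxial attenuator lying on the box's inner floor, 21 by 56 by 18 mm, the part to be measured; origin at its underside
- multimeter: yellow and grey handheld meter lying on the desk to the right of the box, 164 by 82 by 48 mm; origin at its underside
- attenuator_a: loose coaxial attenuator lying on the desk to the left of the box (the one nearer to the box's front), 21 by 56 by 18 mm
- rf_load: small round metal termination standing at the left, 21 mm across, 30 mm high
- bnc_adapter: small round metal adapter standing at the left, 14 mm across, 32 mm high
- leaf_0 (a joint): spring contact 1 of 9, the leftmost (crests at box frame y = 58.5, 42.5, ... -69.5 mm): angle in rad by which it is pressed down; 0 sprung up (crest 61 mm above the desk), 0.1 is 1.5 mm down, 0.55 flat on the rail (crest 52.3 mm). A brass leaf 9.4 mm wide (x), hinged at its left end and sloping up 33 degrees to its crest at the right; about 0.4 N at its crest presses it 2 mm down, 1.3 N flat
- leaf_1 (a joint): spring contact 2 of 9 from the left, crest at box frame y = 42.5 mm: angle in rad by which it is pressed down, 0 sprung up, 0.55 flat on the rail
- leaf_2 (a joint): spring contact 3 of 9 from the left, crest at box frame y = 26.5 mm: angle in rad by which it is pressed down, 0 sprung up, 0.55 flat on the rail
- leaf_3 (a joint): spring contact 4 of 9 from the left, crest at box frame y = 10.5 mm: angle in rad by which it is pressed down, 0 sprung up, 0.55 flat on the rail
- leaf_4 (a joint): spring contact 5 of 9 from the left, crest at box frame y = -5.5 mm: angle in rad by which it is pressed down, 0 sprung up, 0.55 flat on the rail
- leaf_5 (a joint): spring contact 6 of 9 from the left, crest at box frame y = -21.5 mm: angle in rad by which it is pressed down, 0 sprung up, 0.55 flat on the rail
- leaf_6 (a joint): spring contact 7 of 9 from the left, crest at box frame y = -37.5 mm: angle in rad by which it is pressed down, 0 sprung up, 0.55 flat on the rail
- leaf_7 (a joint): spring contact 8 of 9 from the left, crest at box frame y = -53.5 mm: angle in rad by which it is pressed down, 0 sprung up, 0.55 flat on the rail
- leaf_8 (a joint): spring contact 9 of 9 from the left, crest at box frame y = -69.5 mm: angle in rad by which it is pressed down, 0 sprung up, 0.55 flat on the rail
Not all that is in view belongs to the job. Leave any green look-alike of the dut alone.

How it is judged (in metres and radians):
On the way, in this order (a step that is already met when the one before it is completed fails the run):
1. the first spring contact (left end) is pressed down with the fingertips over the row (within 13 mm of its middle line) (value of joint leaf_0 above 0.1 rad and x of the grasp point in the frame of contact_strip between -0.013 and 0.013 m).
2. then, still over the row, spring contact 2 from the left is pressed down while the one to its left has sprung back (value of joint leaf_1 above 0.1 rad and value of joint leaf_0 below 0.06 rad and x of the grasp point in the frame of contact_strip between -0.013 and 0.013 m).
3. then, still over the row, spring contact 3 from the left is pressed down while the one to its left has sprung back (value of joint leaf_2 above 0.1 rad and value of joint leaf_1 below 0.06 rad and x of the grasp point in the frame of contact_strip between -0.013 and 0.013 m).
4. then, still over the row, spring contact 4 from the left is pressed down while the one to its left has sprung back (value of joint leaf_3 above 0.1 rad and value of joint leaf_2 below 0.06 rad and x of the grasp point in the frame of contact_strip between -0.013 and 0.013 m).
5. then, still over the row, spring contact 5 from the left is pressed down while the one to its left has sprung back (value of joint leaf_4 above 0.1 rad and value of joint leaf_3 below 0.06 rad and x of the grasp point in the frame of contact_strip between -0.013 and 0.013 m).
6. then, still over the row, spring contact 6 from the left is pressed down while the one to its left has sprung back (value of joint leaf_5 above 0.1 rad and value of joint leaf_4 below 0.06 rad and x of the grasp point in the frame of contact_strip between -0.013 and 0.013 m).
7. then, still over the row, spring contact 7 from the left is pressed down while the one to its left has sprung back (value of joint leaf_6 above 0.1 rad and value of joint leaf_5 below 0.06 rad and x of the grasp point in the frame of contact_strip between -0.013 and 0.013 m).
8. then, still over the row, spring contact 8 from the left is pressed down while the one to its left has sprung back (value of joint leaf_7 above 0.1 rad and value of joint leaf_6 below 0.06 rad and x of the grasp point in the frame of contact_strip between -0.013 and 0.013 m).
9. then, still over the row, spring contact 9 from the left is pressed down while the one to its left has sprung back (value of joint leaf_8 above 0.1 rad and value of joint leaf_7 below 0.06 rad and x of the grasp point in the frame of contact_strip between -0.013 and 0.013 m).
10. then, with the whole row free again, the lid is shut (value of joint test_box_lid below 0.03 rad and value of joint each of leaf_0, leaf_1, leaf_2, leaf_3, leaf_4, leaf_5, leaf_6, leaf_7, leaf_8 below 0.1 rad), for 0.2 s.
At the end, for the whole second after the job is handed in: lid shut to within 0.03 rad (4 mm at its edge), all nine spring contacts sprung up (under 0.1 rad), the box level, at rest and within 20 mm of where it stood, the attenuator still inside it (all of step 10 and distance of test_box from where it was at the start of the episode below 0.02 m and angle between test_box's own z axis and vertical below 0.05 rad and linear speed of test_box below 0.02 m/s and distance between dut and test_box below 0.08 m); the robot touches nothing.
It fails at once if the contact strip is pressed with more than 30 N (contact force between the fingers and contact_strip above 30 N).
It fails at once if the lid is pinched or forced (over 30 N on the box while the lid is still more than 0.15 rad open), or the box is pressed with more than 70 N ((contact force between the fingers and test_box above 30 N and value of joint test_box_lid above 0.15 rad) or contact force between the fingers and test_box above 70 N).
It fails at once if the box is shifted more than 25 mm, lifted or tipped (distance of test_box from where it was at the start of the episode above 0.025 m or height (world z) of test_box above 0.012 m or angle between test_box's own z axis and vertical above 0.12 rad).
It fails at once if the attenuator in the box is lifted, or a bystander on the desk is moved more than 20 mm (height (world z) of dut above 0.04 m or distance of any of multimeter, attenuator_a, rf_load, bnc_adapter from where it was at the start of the episode above 0.02 m).
It also fails if it takes over 48 s, if anything falls off the work surface, if the arm or the gripper's body presses on something with over 40 N, if the wrist force passes 120 N, or if a joint passes its speed limit or range.

## Robot

A 6-joint arm with a two-finger parallel gripper is mounted at the origin on a cart in front of the work surface, level with it; the furniture and walls round the work are solid. World frame = base frame: x ahead of the robot, y to its left, z up, the work surface at z = 0. Lengths are in mm, angles in rad, forces in N, time in s.
With the tool pointing down it reaches from about 250 to 725 mm from the base axis. Payload 4 kg.
Tool frame: the origin (TCP) lies between the finger pads; the fingertips stand 19 mm ahead of it and the grasp point (between the pads) is the TCP (r.tcp_to_tips is the distance from the TCP to the fingertips, in mm); z points along the fingers, y is the line along which they close (so a half turn about z gives the same grasp; the last joint's range is limited). The gripper opens to 85 mm and grips with 20 to 120 N. Pads are 22 mm wide; open, the fingers measure 114 mm over their backs; the gripper's body (76 mm by 85 mm) begins 54 mm behind the grasp point. The pads swing forward as they close: fully open they stand 13 mm farther back than shut.
Start: joints at [1.325, 0.241, 0.005, 1.335, 0, 1.571], TCP at [121.664, 484.971, 250.306] pointing down, gripper open.
Joint ranges: [-2.72, 2.72], [-1.05, 1.87], [-1.09, 1.28], [-1.99, 2.15], [-1.42, 1.44], [-3.14, 3.14]. Speed limits (rad/s): [2.79, 2.79, 3.14, 3.14, 3.14, 3.14].

## Interface

Orientations are given as a unit quaternion [w, x, y, z].
In Python, from rig import monitor, cams, ticket, r gives the robot as it stands. The module is installed in compiled form; this text tells all that it offers.
- The arm moves only by the tool send_rows, never from a script. Its argument "commands" is a list of rows, each a list of 3 entries, a list of its own where there are three numbers: the shift along the world's x, y, z in m, then the turn, a rotation vector about the world's x, y, z in degrees, then the closure, from -1 (fully open) to 1 (shut). In form: [[[dx, dy, dz], [ax, ay, az], claw], ...]. A call has 1 to 10 rows; each row shifts and turns the commanded pose from where the row before left it; what a row does not reach is not made up. A row lasts 1/12 s, in which the tool goes at most 41.7 mm and 7.16 degrees, less where a joint would pass 70% of its speed; a pose out of reach is approached as far as the arm can. A call is refused whole if a number of a shift passes 0.0417 or a number of a turn 7.16, either way. A call with a gripper value outside its range is refused whole. The fingers move at their own pace and stop on an object; "force" is the grip in N (left out, the last holds). Time passes only in rows, so rows that do not move let the fingers close. It gives the time, the measured TCP pose, the force, the opening and the grip force at its end, in the units of the state.
- monitor.read_state(): the state, without advancing time (a new reading comes with each control period).
- cams.get_image(name): name is "scene" or "top"; returns (picture, depth): 480x640x3 uint8, red, green, blue; 480x640 float32, mm along the optical axis (not along the pixel's ray), 0 where there is no reading.
- cams.camera_params(name): a dict with "fov_y" (degrees; the focal length in pixels is half the picture's height over the tangent of half this angle, whatever the lens; pixels are square), "cx", "cy" (the principal point, pixels), "k1" (the pictures are not rectified: a ray, as slopes to the right and down, at radius r is drawn at 1 + k1 r^2 times it, then the intrinsics apply), "R" (3x3) and "t" (3): a world point X has camera coordinates R X + t. Camera axes: x right, y down, z forward; pixel columns grow to the right and rows downward; lengths in mm; the calibration is good to about 2 mm. A picture is of the moment at which its call begins. camera_params takes no time and is no camera call.
- ticket.finish_job(): hands the job in; it is judged then, once.
The state is a dict: "time": time; "joints": joint angles; "dq": joint speeds; "effort": joint torques, N m; "eef_pos": TCP position; "tool_rot": TCP orientation; "contact_force": force on the tool from outside, world axes, zero at the start; "torque": the same for the moment, N m; "gripper_width": finger opening in mm; "grip_force": force on a finger pad.
Only numpy, scipy, OpenCV 4.12 (cv2) and the standard library are available. Lean on these libraries where they do the work, as an engineer would, in place of code of your own. Each camera call takes 0.05 s, during which the arm holds its last target. There are 200 camera calls.

## Working session

There is one attempt and no reset: what is moved stays moved. The work goes in short steps, Python scripts to look and compute and a tool call to move; the robot and the scene stay as the last step left them, time stands still between calls to the robot, and variables do not carry over. Pictures are saved under pics/ and viewed, at most 11 in all, crops included, and the job is handed in when it is done.

Besides the shell and the picture viewer there is one more tool, called in YAML: its name, and indented under it one key for each argument. send_rows: Moves the arm, as the interface text tells. Its arguments: {"type":"object","properties":{"commands":{"type":"array","items":{"type":"array"}},"force":{"type":"number"}},"required":["commands"]}

```bash
mkdir -p pics; cat > h.py <<'E'
import numpy as np, cv2
from rig import monitor, cams, ticket, r
def par(n):
    p=cams.camera_params(n); f=240/np.tan(np.radians(p["fov_y"])/2)
    return f,p["cx"],p["cy"],p["k1"],np.array(p["R"]),np.array(p["t"])
def ray(n,u,v):
    f,cx,cy,k,R,t=par(n); K=np.array([[f,0,cx],[0,f,cy],[0,0,1.]])
    q=cv2.undistortPoints(np.array([[[u,v]]],float),K,np.array([k,0,0,0.]))[0,0]
    return -R.T@t, R.T@np.array([q[0],q[1],1.])
def onz(n,u,v,z):
    o,d=ray(n,u,v); return o+d*(z-o[2])/d[2]
def cloud(n,dep):
    f,cx,cy,k,R,t=par(n); K=np.array([[f,0,cx],[0,f,cy],[0,0,1.]])
    v,u=np.mgrid[0:480,0:640]; q=cv2.undistortPoints(np.stack([u,v],-1).reshape(-1,1,2).astype(float),K,np.array([k,0,0,0.])).reshape(480,640,2)
    c=np.dstack([q*dep[...,None],dep]); return (c-t)@R
E
python3 - <<'E'
from h import *
for n in("scene","top"):
    im,d=cams.get_image(n); cv2.imwrite(f"pics/{n}0.png",im[...,::-1]); np.savez(f"{n}0.npz",im=im,d=d)
    print(n,par(n)[:4],-par(n)[4].T@par(n)[5], (d>0).mean())
s=monitor.read_state();print(s)
E
```

```text
scene (np.float64(599.5078811174985), 319.4430408978569, 248.73971825334507, 0.043024143826145306) [-144.53403115 -552.49019978  691.15536159] 0.9959407552083334
top (np.float64(571.6156000007011), 320.3528085749769, 245.16037745566655, -0.12607194451549475) [ 389.69207954  -19.00189985 1360.02318558] 0.996142578125
{'time': 0.1, 'joints': array([1.32499594e+00, 2.41350480e-01, 3.85451625e-03, 1.33521781e+00,
       1.22620796e-05, 1.57082198e+00]), 'dq': array([ 0.0003958 , -0.00082566,  0.00345886, -0.00022134, -0.00098136,
        0.00107857]), 'effort': array([ 1.47388007e-03, -3.73138261e+01,  2.53009683e+01,  1.08694844e-02,
        1.13280760e-04,  1.41313542e-06]), 'eef_pos': array([121.53186798, 484.44966068, 249.49385279]), 'tool_rot': array([-1.23603347e-04,  1.22603713e-01,  9.92455243e-01, -9.50740802e-04]), 'contact_force': array([-0.71770699, -0.64133004,  1.02309994]), 'torque': array([ 0.00189147, -0.01704953, -0.02806627]), 'grip_force': 0.0, 'gripper_width': 85.52633723693513}
```

View pics/scene0.png

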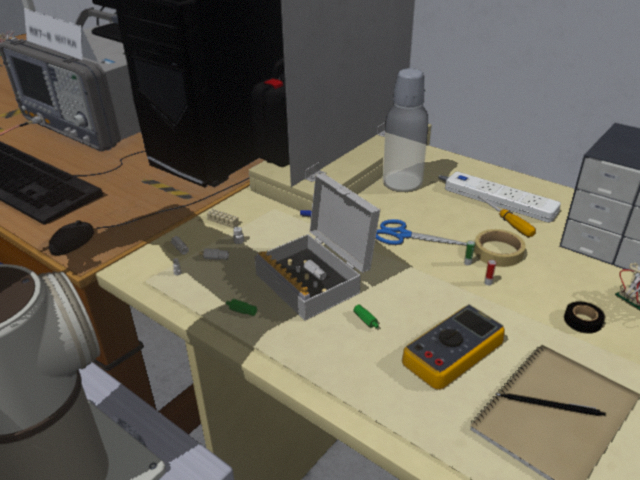

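View pics/top0.png

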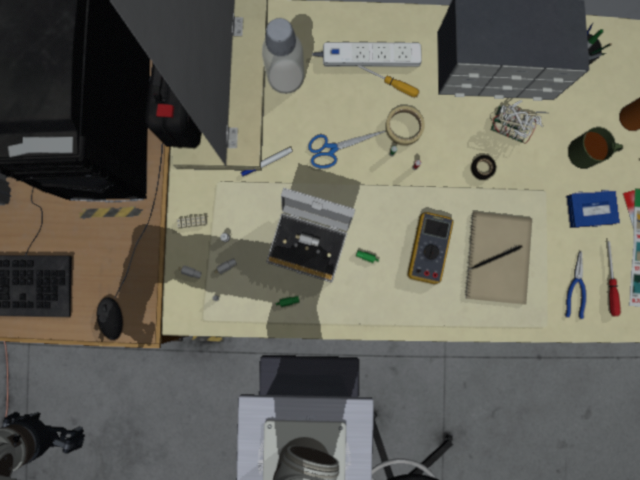

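The box is around scene (310,260) and top (312,240), with the brass row at its front: top (270,262) to (330,278). Look-alikes for the row: none. The green dut look-alikes are at top (288,301) and (368,256). The real dut is at (307,240), inside the box. Next I'll check with a close crop and measure.

```bash
python3 - <<'E'
from h import *
a=np.load("top0.npz");b=np.load("scene0.npz")
ca=cv2.resize(a["im"][170:300,255:370],None,fx=4,fy=4,interpolation=cv2.INTER_CUBIC)
cb=cv2.resize(b["im"][165:320,245:385],None,fx=3.35,fy=3.35,interpolation=cv2.INTER_CUBIC)
h=min(ca.shape[0],cb.shape[0]); w=800-cb.shape[1] if 0 else 0
ca=cv2.resize(ca,(int(ca.shape[1]*.75),int(ca.shape[0]*.75)))
cb=cv2.resize(cb,(440,int(cb.shape[0]*440/cb.shape[1])))
H=max(ca.shape[0],cb.shape[0]);o=np.zeros((H,ca.shape[1]+cb.shape[1],3),np.uint8);o[:ca.shape[0],:ca.shape[1]]=ca;o[:cb.shape[0],ca.shape[1]:]=cb
print(o.shape);cv2.imwrite("pics/c1.png",o[...,::-1])
for n,d,(r0,r1,c0,c1) in(("top",a,(230,290,255,350)),("scene",b,(240,320,245,340))):
    im=d["im"].astype(int); m=((im[...,0]-im[...,2]>45)&(im[...,0]>90)); k=np.zeros_like(m);k[r0:r1,c0:c1]=1;m&=k
    C=cloud(n,d["d"]); P=C[m]; P=P[(P[:,2]>35)&(P[:,2]<75)]
    mu=P[:,:2].mean(0);u,s,v=np.linalg.svd(P[:,:2]-mu,full_matrices=False);t=(P[:,:2]-mu)@v[0]
    print(n,len(P),mu,v[0],np.degrees(np.arctan2(-v[0][0],v[0][1])),t.min(),t.max(),np.percentile(P[:,2],[5,50,95]),s/np.sqrt(len(P)))
    # box body points
    Q=C.reshape(-1,3);Q=Q[(Q[:,2]>75)&(Q[:,2]<200)&(Q[:,0]>350)&(Q[:,0]<650)&(abs(Q[:,1]-20)<150)]
    if len(Q):print("lid",len(Q),Q.min(0),Q.max(0)); rc=cv2.minAreaRect(Q[:,:2].astype(np.float32));print(rc)
E
```

```text
(486, 785, 3)
top 26 [434.60517876 -42.42970756] [-0.30403234 -0.95266171] 162.30004334017593 -7.473311141197318 7.75701758444438 [50.13121957 56.49174621 63.33761012] [4.4709511  2.45265978]
lid 966 [545.12287295 -93.24723031  75.06091412] [615.86177077  66.1031022  172.03093898]
((581.229248046875, -14.315048217773438), (160.55023193359375, 32.2252082824707), 75.10614013671875)
scene 72 [440.84767416 -22.49304361] [-0.27085022 -0.9626215 ] 164.2851335937206 -101.03170332757945 34.587034194407615 [50.57019683 57.82658736 61.90107203] [44.29132612  2.46958859]
lid 3072 [544.46790402 -99.7851309   75.01368325] [618.32241436  62.86510888 170.7756788 ]
((582.14404296875, -18.732322692871094), (165.79931640625, 34.04981994628906), 74.60736846923828)
```

View pics/c1.png

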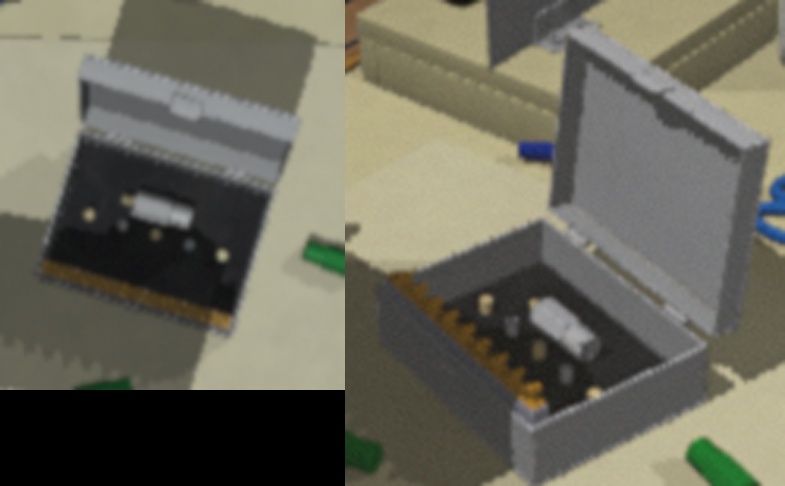

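The crop shows the open box, with the brass row along its front wall from upper left to lower right, the dut inside, and the lid near upright. I'll refine the pose with a shadow-tolerant brass mask.

```bash
python3 - <<'E'
from h import *
a=np.load("top0.npz");b=np.load("scene0.npz")
for n,d,(r0,r1,c0,c1) in(("top",a,(245,290,260,345)),("scene",b,(245,310,250,325))):
    im=d["im"]; hsv=cv2.cvtColor(im,cv2.COLOR_RGB2HSV).astype(int)
    m=(hsv[...,0]>8)&(hsv[...,0]<28)&(hsv[...,1]>110)&(hsv[...,2]>40); k=np.zeros_like(m);k[r0:r1,c0:c1]=1;m&=k
    C=cloud(n,d["d"]); m&=(C[...,2]>42)&(C[...,2]<70)
    P=C[m]; cnt,(cxy),ang=cv2.minAreaRect(P[:,:2].astype(np.float32))
    L=cv2.fitLine(P[:,:2].astype(np.float32),cv2.DIST_HUBER,0,.01,.01).ravel()
    v=L[:2]*np.sign(L[1]);t=(P[:,:2]-L[2:])@v
    print(n,len(P),"rect",cnt,cxy,ang,"yaw",np.degrees(np.arctan2(-v[0],v[1])),"ends",L[2:]+v*t.min(),L[2:]+v*t.max(),np.percentile(P[:,2],[2,50,98]))
    yaw=np.radians(-15.2);X=np.array([np.cos(yaw),np.sin(yaw)]);Y=np.array([-X[1],X[0]])
    A=C.reshape(-1,3);A=A[(abs(A[:,0]-490)<130)&(abs(A[:,1]+30)<130)]
    bx=A[:,:2]@X;by=A[:,:2]@Y
    for z0,z1 in((36,50),(50,75),(90,150),(155,185)):
        s=(A[:,2]>z0)&(A[:,2]<z1);
        if s.sum()>5:print(z0,s.sum(),"x",np.percentile(bx[s],[0,2,50,98,100]).round(1),"y",np.percentile(by[s],[0,2,50,98,100]).round(1),"z",A[s,2].max())
    c=np.array([440.8,-22.5]);print("ref",(mu:=P[:,:2].mean(0))@X,(t.min()+t.max())/2+L[2:]@Y)
E
```

```text
top 230 rect (452.63446044921875, 22.44017791748047) (147.13491821289062, 9.344425201416016) 74.39714050292969 yaw -15.5681095 ends [432.80272383 -48.40229884] [472.29083153  93.33273993] [47.83416823 56.8503827  63.25501213]
36 794 x [418.4 420.9 546.5 561.6 562.4] y [ 58.6  59.7 138.5 218.2 219.8] z 49.99672687729036
50 574 x [424.1 424.9 435.6 565.2 566.6] y [ 59.2  63.8 140.6 214.6 217.4] z 74.95839524937769
90 139 x [549.6 552.4 567.7 569.5 570.3] y [ 58.6  59.4 160.6 218.2 218.8] z 149.49509203591748
155 692 x [555.  557.8 569.3 579.3 580.4] y [ 58.3  61.5 138.1 215.2 218.2] z 172.03093897555647
ref 430.75250690153354 140.3321955648977
scene 361 rect (451.78619384765625, 14.926971435546875) (147.177978515625, 12.222949028015137) 74.71054077148438 yaw -15.382704 ends [431.78158713 -55.88884035] [470.82256932  86.01585278] [49.52341305 52.97782401 62.62372394]
36 1610 x [421.1 422.6 536.1 564.8 566.6] y [ 52.7  54.5 125.5 214.7 216.8] z 49.99544259421993
50 1211 x [425.3 426.8 563.5 568.7 571.1] y [ 51.2  54.4 132.6 214.2 216.9] z 74.97726075092407
90 2004 x [551.5 556.1 573.  578.6 581.1] y [ 51.7  54.2 136.6 214.3 217.4] z 149.84844953718337
155 543 x [556.3 559.  570.  582.2 583.7] y [ 52.7  54.5 123.7 212.6 214.9] z 170.7756787962617
ref 431.74107311571487 132.86307516472795
```

send_rows:
  commands:
    - [[0.01,-0.01,0],[0,0,-1.3],1]
    - [[0.0254,-0.0268,-0.005],[0,0,0],1]
    - [[0.0254,-0.0268,-0.005],[0,0,0],1]
    - [[0.0254,-0.0268,-0.005],[0,0,0],1]
    - [[0.0254,-0.0268,-0.005],[0,0,0],1]
    - [[0.0254,-0.0268,-0.005],[0,0,0],1]
    - [[0.0254,-0.0268,-0.005],[0,0,0],1]
    - [[0.0254,-0.0268,-0.005],[0,0,0],1]
    - [[0.0254,-0.0268,-0.005],[0,0,0],1]
    - [[0.0254,-0.0268,-0.005],[0,0,0],1]
  force: 20

```text
time: 0.93
eef_pos: [361.0, 231.4, 205.0]
tool_rot: [0.0, 0.134, 0.991, -0.0]
contact_force: [0.7, 0.8, 0.2]
gripper_width: 0.3
grip_force: 0.0
```

send_rows:
  commands:
    - [[0.0254,-0.0268,-0.01],[0,0,0],1]
    - [[0.0254,-0.0268,-0.01],[0,0,0],1]
    - [[0.0254,-0.0268,-0.01],[0,0,0],1]
    - [[0.0254,-0.0268,-0.01],[0,0,0],1]
    - [[0.015,-0.017,-0.01],[0,0,0],1]
    - [[0,0,-0.01],[0,0,0],1]
    - [[0,0,-0.01],[0,0,0],1]
    - [[0,0,0],[0,0,0],1]

```text
time: 1.6
eef_pos: [474.5, 108.9, 132.9]
tool_rot: [-0.003, 0.134, 0.991, -0.001]
contact_force: [-0.3, 0.1, -0.1]
gripper_width: -0.0
grip_force: 0.0
```

```bash
python3 - <<'E'
from h import *
s=monitor.read_state();print({k:s[k] for k in("time","eef_pos","tool_rot","contact_force","gripper_width","joints")})
o=[]
for n in("scene","top"):
    im,d=cams.get_image(n); np.savez(f"{n}1.npz",im=im,d=d);C=cloud(n,d).reshape(-1,3)
    e=s["eef_pos"]
    q=C[(np.hypot(C[:,0]-e[0],C[:,1]-e[1])<35)&(C[:,2]>60)&(C[:,2]<150)];print(n,"finger pts",len(q),q.mean(0) if len(q) else"",q[:,2].min() if len(q) else "")
    g=C[(abs(C[:,0]-640)<60)&(abs(C[:,1]+28)<70)&(C[:,2]>25)];print("behind lid z max",[ (x,g[(abs(g[:,0]-x)<10)][:,2].max() if (abs(g[:,0]-x)<10).any() else 0) for x in range(590,700,20)])
    c=im[150:310,240:400] if n=="scene" else im[160:320,240:400]
    o.append(cv2.resize(c,(400,400),interpolation=cv2.INTER_CUBIC))
cv2.imwrite("pics/c2.png",np.hstack(o)[...,::-1])
E
```

```text
{'time': 1.6, 'eef_pos': array([474.48954955, 108.88545028, 132.87066254]), 'tool_rot': array([-2.58983509e-03,  1.34275726e-01,  9.90940283e-01, -8.23065618e-04]), 'contact_force': array([-0.27901332,  0.11619974, -0.07630148]), 'gripper_width': -0.048175217154018284, 'joints': array([ 2.25407345e-01,  3.04785576e-01, -2.29715225e-01,  1.04172303e+00,
        2.84544829e-04,  4.94772640e-01])}
scene finger pts 222 [468.38520174 100.28157439 133.35907667] 60.11918971391971
behind lid z max [(590, np.float64(168.68770976302145)), (610, np.float64(165.13411863291378)), (630, 0), (650, 0), (670, 0), (690, 0)]
top finger pts 0  
behind lid z max [(590, np.float64(171.78573704902803)), (610, np.float64(168.9273310130925)), (630, 0), (650, 0), (670, 0), (690, 0)]
```

View pics/c2.png

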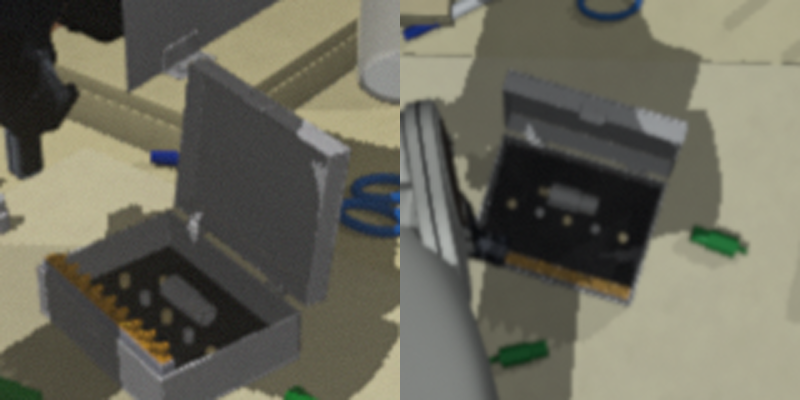

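The fingers are shut left of the row, at scene crop (30,150), and the row is clear. I'll descend in two stages.

send_rows:
  commands:
    - [[0.003,0.002,-0.015],[0,0,0],1]
    - [[0,0,-0.015],[0,0,0],1]
    - [[0,0,-0.013],[0,0,0],1]
    - [[0,0,0],[0,0,0],1]
    - [[0,0,0],[0,0,0],1]
    - [[0,0,0],[0,0,0],1]

```text
time: 2.2
eef_pos: [480.2, 112.4, 93.5]
tool_rot: [0.001, 0.133, 0.991, 0.0]
contact_force: [-0.9, -1.0, -0.6]
gripper_width: -0.6
grip_force: 0.0
```

```bash
python3 - <<'E'
from h import *
s=monitor.read_state();e=s["eef_pos"];print(e,s["dq"].round(4),s["contact_force"])
im,d=cams.get_image("scene"); im=im.copy();f,cx,cy,k,R,t=par("scene");K=np.array([[f,0,cx],[0,f,cy],[0,0,1.]])
pr=lambda X:cv2.projectPoints(np.array([X],float),cv2.Rodrigues(R)[0],t,K,np.array([k,0,0,0.]))[0].ravel()
big=cv2.resize(im[180:320,230:370],(560,560),interpolation=cv2.INTER_CUBIC)
def dot(X,c):
    u=(pr(X)-[230,180]+.5)*4; cv2.circle(big,tuple(int(v) for v in u),3,c,-1)
dot(e-[0,0,19],(255,0,0))
for y in (72.5,58.5,-69.5): 
    z=61; dot([452.5+.2656*y,18+.9641*y,z],(0,255,0))
cv2.imwrite("pics/c3.png",big[...,::-1])
E
```

```text
[480.23531618 112.36376794  93.48954217] [-0.0068 -0.0042  0.0086 -0.0056 -0.0001 -0.0002] [-0.88179528 -1.00520268 -0.56753746]
```

View pics/c3.png

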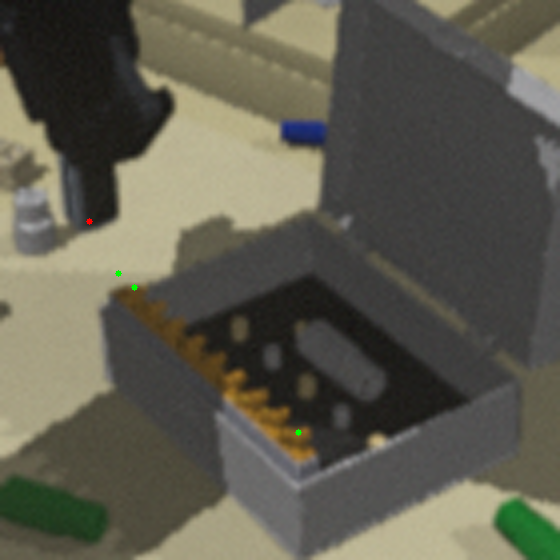

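send_rows:
  commands:
    - [[-0.001,0,-0.009],[0,0,0],1]
    - [[0,0,-0.008],[0,0,0],1]
    - [[0,0,0],[0,0,0],1]
    - [[0,0,0],[0,0,0],1]
    - [[0,0,0],[0,0,0],1]

```text
time: 2.67
eef_pos: [478.7, 111.5, 75.1]
tool_rot: [-0.0, 0.134, 0.991, -0.0]
contact_force: [-0.0, -0.3, 0.9]
gripper_width: -0.1
grip_force: 0.0
```

```bash
python3 - <<'E'
from h import *
E=[]
for i in range(4):
    cams.get_image("top");s=monitor.read_state();E.append(np.r_[s["eef_pos"],s["contact_force"]])
print(np.round(E,2))
E
```

```text
[[ 4.7895e+02  1.1150e+02  7.5290e+01  7.7000e-01  9.0000e-02  5.0000e-02]
 [ 4.7909e+02  1.1156e+02  7.5450e+01  6.9000e-01  5.9000e-01 -3.8000e-01]
 [ 4.7912e+02  1.1157e+02  7.5490e+01 -3.7000e-01 -2.8000e-01 -8.0000e-02]
 [ 4.7912e+02  1.1159e+02  7.5530e+01  1.0200e+00  1.5000e-01 -1.1600e+00]]
```

send_rows:
  commands:
    - [[-0.0016,-0.0058,0],[0,0,0],1]
    - [[-0.0016,-0.0058,0],[0,0,0],1]
    - [[-0.0016,-0.0058,0],[0,0,0],1]
    - [[-0.0016,-0.0058,0],[0,0,0],1]
    - [[-0.0016,-0.0058,0],[0,0,0],1]
    - [[-0.0016,-0.0058,0],[0,0,0],1]
    - [[-0.0016,-0.0058,0],[0,0,0],1]
    - [[-0.0016,-0.0058,0],[0,0,0],1]
    - [[-0.0016,-0.0058,0],[0,0,0],1]
    - [[0,0,0],[0,0,0],1]

```text
time: 3.7
eef_pos: [464.0, 58.0, 75.3]
tool_rot: [-0.0, 0.135, 0.991, -0.001]
contact_force: [-0.6, -0.9, 0.6]
gripper_width: 0.3
grip_force: 0.5
```

```bash
python3 - <<'E'
from h import *
s=monitor.read_state();print(s["eef_pos"],s["contact_force"])
im,d=cams.get_image("scene")
cv2.imwrite("pics/c4.png",cv2.resize(im[200:320,240:360],(600,600),interpolation=cv2.INTER_CUBIC)[...,::-1])
E
```

```text
[463.97011915  58.0379997   75.29481847] [-0.6492628  -0.91374384  0.61659706]
```

View pics/c4.png

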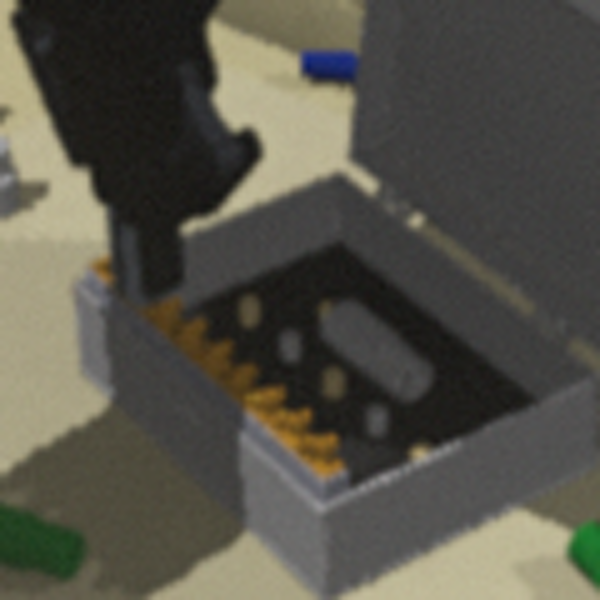

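The tips ride over the row at crop (150,295), with the first leaf sprung up behind at (103,268). Continuing the stroke.

send_rows:
  commands:
    - [[-0.0016,-0.0058,0],[0,0,0],1]
    - [[-0.0016,-0.0058,0],[0,0,0],1]
    - [[-0.0016,-0.0058,0],[0,0,0],1]
    - [[-0.0016,-0.0058,0],[0,0,0],1]
    - [[-0.0016,-0.0058,0],[0,0,0],1]
    - [[-0.0016,-0.0058,0],[0,0,0],1]
    - [[-0.0016,-0.0058,0],[0,0,0],1]
    - [[-0.0016,-0.0058,0],[0,0,0],1]
    - [[-0.0016,-0.0058,0],[0,0,0],1]
    - [[-0.0016,-0.0058,0],[0,0,0],1]

```text
time: 4.58
eef_pos: [448.3, 0.9, 75.3]
tool_rot: [0.0, 0.134, 0.991, 0.0]
contact_force: [0.7, 1.7, 0.1]
gripper_width: -0.2
grip_force: 0.3
```

send_rows:
  commands:
    - [[-0.0016,-0.0058,0],[0,0,0],1]
    - [[-0.0016,-0.0058,0],[0,0,0],1]
    - [[-0.0016,-0.0058,0],[0,0,0],1]
    - [[-0.0016,-0.0058,0],[0,0,0],1]
    - [[-0.0016,-0.0058,0],[0,0,0],1]
    - [[-0.0016,-0.0058,0],[0,0,0],1]
    - [[-0.0016,-0.0058,0],[0,0,0],1]
    - [[-0.0016,-0.0058,0],[0,0,0],1]
    - [[-0.0016,-0.0058,0],[0,0,0],1]
    - [[0,0,0],[0,0,0],1]

```text
time: 5.42
eef_pos: [433.6, -52.1, 75.3]
tool_rot: [-0.0, 0.135, 0.991, -0.001]
contact_force: [0.2, 0.1, 0.4]
gripper_width: 0.1
grip_force: 0.5
```

```bash
python3 - <<'E'
from h import *
s=monitor.read_state();print(s["eef_pos"],s["contact_force"])
im,d=cams.get_image("scene")
cv2.imwrite("pics/c5.png",cv2.resize(im[200:320,240:360],(600,600),interpolation=cv2.INTER_CUBIC)[...,::-1])
E
```

```text
[433.62556081 -52.09165451  75.27935859] [0.20920048 0.07736636 0.41936886]
```

View pics/c5.png

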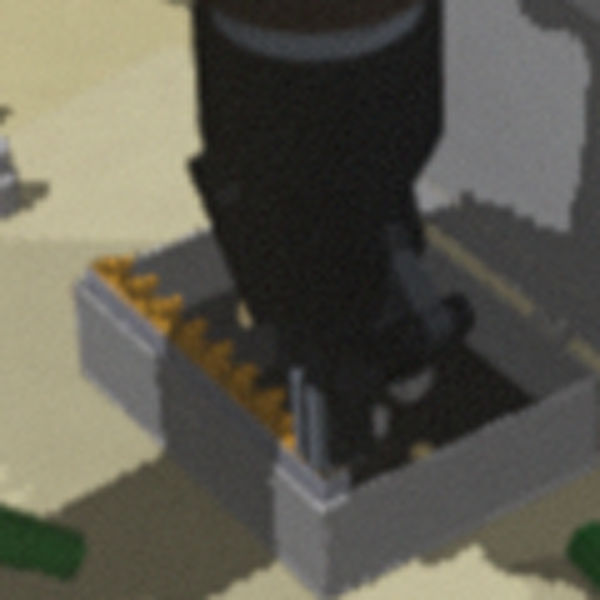

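send_rows:
  commands:
    - [[-0.0016,-0.0058,0],[0,0,0],1]
    - [[-0.0016,-0.0058,0],[0,0,0],1]
    - [[-0.0016,-0.0058,0],[0,0,0],1]
    - [[-0.0016,-0.0058,0],[0,0,0],1]
    - [[-0.0016,-0.0058,0],[0,0,0],1]
    - [[0,0,0],[0,0,0],1]
    - [[0,0,0.01],[0,0,0],1]
    - [[0,0,0.03],[0,0,0],1]
    - [[0,0,0.035],[0,0,0],1]
    - [[0,0,0.035],[0,0,0],1]

```text
time: 6.3
eef_pos: [425.1, -79.7, 186.0]
tool_rot: [-0.001, 0.134, 0.991, 0.0]
contact_force: [1.5, -1.0, 0.1]
gripper_width: 0.5
grip_force: 0.0
```

send_rows:
  commands:
    - [[0,0,0.035],[0,0,0],1]
    - [[0.033,0.009,0],[0,0,0],1]
    - [[0.033,0.009,0],[0,0,0],1]
    - [[0.033,0.009,0],[0,0,0],1]
    - [[0.033,0.009,0],[0,0,0],1]
    - [[0.033,0.009,0],[0,0,0],1]
    - [[0.03,0.008,0],[0,0,0],1]
    - [[0,0,0],[0,0,0],1]
    - [[0,0,0],[0,0,0],1]

```text
time: 7.05
eef_pos: [621.7, -26.3, 218.4]
tool_rot: [-0.001, 0.133, 0.991, -0.0]
contact_force: [-0.9, 0.0, -0.2]
gripper_width: -0.2
grip_force: 0.0
```

```bash
python3 - <<'E'
from h import *
s=monitor.read_state();print(s["eef_pos"],s["contact_force"],s["joints"].round(2))
im,d=cams.get_image("scene");im2,d2=cams.get_image("top")
cv2.imwrite("pics/c6.png",np.hstack([cv2.resize(x,(400,400),interpolation=cv2.INTER_CUBIC) for x in(im[130:320,230:420],im2[130:320,230:420])])[...,::-1])
E
```

```text
[621.67264937 -26.26475401 218.3557056 ] [-0.94236765  0.03460669 -0.18650587] [-0.04  0.5   0.31  1.38  0.    0.23]
```

View pics/c6.png

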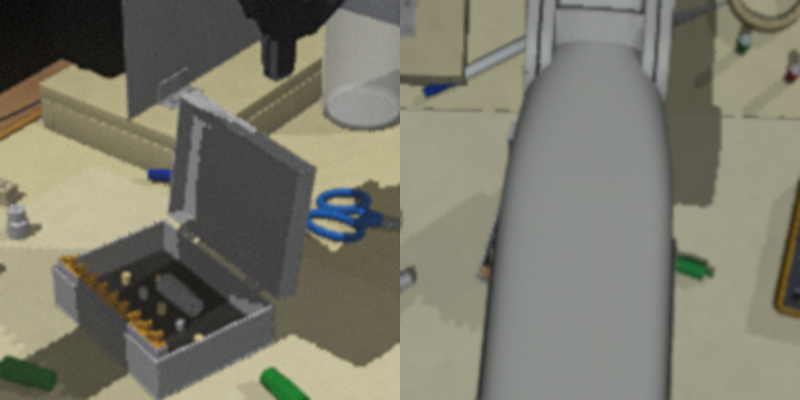

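send_rows:
  commands:
    - [[0,0,-0.025],[0,0,0],1]
    - [[0,0,-0.025],[0,0,0],1]
    - [[0,0,0],[0,0,0],1]
    - [[-0.0074,0.002,-0.001],[0,0,0],1]
    - [[-0.0074,0.002,-0.001],[0,0,0],1]
    - [[-0.0074,0.002,-0.001],[0,0,0],1]
    - [[-0.0063,0.0017,0.001],[0,0,0],1]
    - [[-0.0063,0.0017,0.001],[0,0,0],1]
    - [[-0.0063,0.0017,0.001],[0,0,0],1]
    - [[-0.0063,0.0017,0],[0,0,0],1]

```text
time: 7.98
eef_pos: [573.8, -14.2, 171.9]
tool_rot: [0.001, 0.134, 0.991, 0.0]
contact_force: [2.0, -1.3, 1.9]
gripper_width: -0.4
grip_force: 1.3
```

```bash
python3 - <<'E'
from h import *
s=monitor.read_state();print(s["eef_pos"],s["contact_force"])
im,d=cams.get_image("scene")
C=cloud("scene",d).reshape(-1,3);bx=C[:,0]*.965-C[:,1]*.2622;by=C[:,0]*.2622+C[:,1]*.965
m=(by>55)&(by<100)&(bx>480)&(bx<640)&(C[:,2]>70)&(C[:,2]<190);print(m.sum(),bx[m].min(),bx[m].max(),C[m,2].max())
cv2.imwrite("pics/c7.png",cv2.resize(im[150:320,230:400],(500,500),interpolation=cv2.INTER_CUBIC)[...,::-1])
E
```

```text
[573.77865239 -14.20144466 171.89201104] [ 1.95382715 -1.34220971  1.94791397]
647 524.4187537863519 559.2194226419452 168.42362824578163
```

View pics/c7.png

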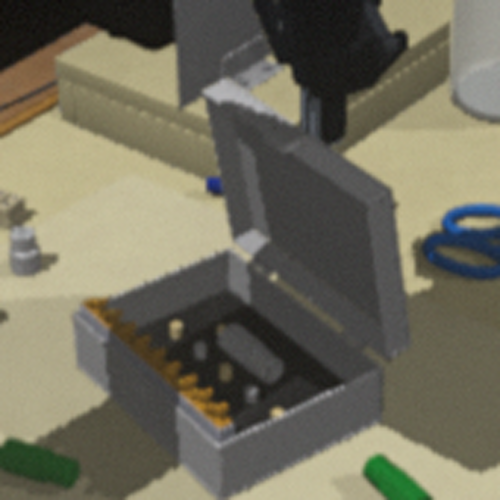

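The lid is following: its edge is now near 1.4 rad, with a force of about 3 N. Continuing along the arc.

send_rows:
  commands:
    - [[-0.0069,0.0019,-0.0006],[0,0,0],1]
    - [[-0.0069,0.0019,-0.0006],[0,0,0],1]
    - [[-0.0069,0.0019,-0.0006],[0,0,0],1]
    - [[-0.0066,0.0018,-0.002],[0,0,0],1]
    - [[-0.0066,0.0018,-0.002],[0,0,0],1]
    - [[-0.0066,0.0018,-0.002],[0,0,0],1]
    - [[-0.0061,0.0017,-0.0034],[0,0,0],1]
    - [[-0.0061,0.0017,-0.0034],[0,0,0],1]
    - [[-0.0061,0.0017,-0.0034],[0,0,0],1]

```text
time: 8.78
eef_pos: [514.0, 2.4, 151.8]
tool_rot: [-0.0, 0.134, 0.991, -0.0]
contact_force: [2.1, 0.2, 0.2]
gripper_width: -0.2
grip_force: 0.8
```

send_rows:
  commands:
    - [[-0.0053,0.0014,-0.0045],[0,0,0],1]
    - [[-0.0053,0.0014,-0.0045],[0,0,0],1]
    - [[-0.0053,0.0014,-0.0045],[0,0,0],1]
    - [[-0.0042,0.0012,-0.0055],[0,0,0],1]
    - [[-0.0042,0.0012,-0.0055],[0,0,0],1]
    - [[-0.0042,0.0012,-0.0055],[0,0,0],1]

```text
time: 9.28
eef_pos: [485.6, 10.0, 121.6]
tool_rot: [-0.0, 0.134, 0.991, -0.0]
contact_force: [1.0, 0.0, 1.0]
gripper_width: 0.0
grip_force: 0.8
```

```bash
python3 - <<'E'
from h import *
s=monitor.read_state();print(s["eef_pos"],s["contact_force"])
im,d=cams.get_image("scene")
cv2.imwrite("pics/c8.png",cv2.resize(im[150:320,230:400],(500,500),interpolation=cv2.INTER_CUBIC)[...,::-1])
E
```

```text
[485.59295691  10.04975689 121.56575638] [1.00452665 0.04228904 1.03706793]
```

View pics/c8.png

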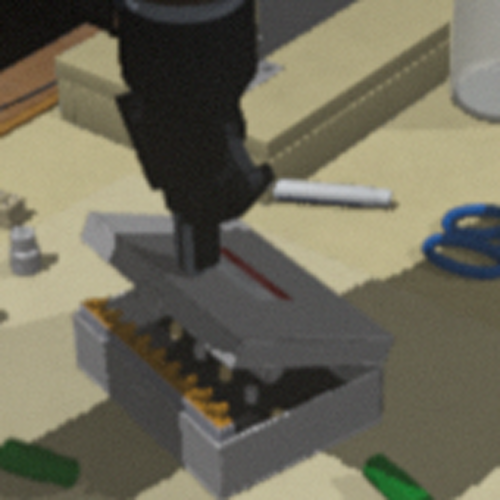

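The lid is about 0.4 rad open, with the fingertips on its outer face at (198,265). Closing slowly.

send_rows:
  commands:
    - [[-0.0032,0.0009,-0.0063],[0,0,0],1]
    - [[-0.0032,0.0009,-0.0063],[0,0,0],1]
    - [[-0.0032,0.0009,-0.0063],[0,0,0],1]
    - [[-0.002,0.0005,-0.0055],[0,0,0],1]
    - [[-0.002,0.0005,-0.005],[0,0,0],1]
    - [[-0.001,0.0003,-0.004],[0,0,0],1]
    - [[0,0,-0.003],[0,0,0],1]
    - [[0,0,-0.002],[0,0,0],1]
    - [[0,0,-0.001],[0,0,0],1]
    - [[0,0,0],[0,0,0],1]

```text
time: 10.17
eef_pos: [471.5, 13.9, 82.6]
tool_rot: [-0.0, 0.134, 0.991, -0.0]
contact_force: [0.1, -1.4, -0.0]
gripper_width: 0.1
grip_force: 0.0
```

send_rows:
  commands:
    - [[0,0,-0.001],[0,0,0],1]
    - [[0,0,-0.001],[0,0,0],1]
    - [[0,0,0],[0,0,0],1]
    - [[0,0,0],[0,0,0],1]

```text
time: 10.5
eef_pos: [471.9, 14.0, 81.1]
tool_rot: [0.0, 0.134, 0.991, 0.0]
contact_force: [0.1, -0.7, 1.3]
gripper_width: 0.1
grip_force: 0.9
```

send_rows:
  commands:
    - [[0,0,-0.001],[0,0,0],1]
    - [[0,0,-0.001],[0,0,0],1]
    - [[0,0,0],[0,0,0],1]
    - [[0,0,0],[0,0,0],1]

```text
time: 10.83
eef_pos: [471.9, 14.0, 80.9]
tool_rot: [0.001, 0.134, 0.991, 0.0]
contact_force: [-6.6, -0.3, 16.2]
gripper_width: -0.2
grip_force: 8.2
```

```bash
python3 - <<'E'
from h import *
for i in range(4):
    cams.get_image("top");s=monitor.read_state();print(s["eef_pos"].round(2),s["contact_force"].round(1))
E
```

```text
[471.9   13.95  80.87] [-5.5 -0.4 15.8]
[471.9   13.97  80.88] [-5.1 -0.5 16.6]
[471.91  13.97  80.88] [-5.7 -0.4 15.9]
[471.92  13.94  80.89] [-5.5 -0.1 16.8]
```

The tip stops at 61.9 mm with 16 N, which matches the shut height of 62 mm. Lifting off and verifying.

send_rows:
  commands:
    - [[0,0,0.003],[0,0,0],1]
    - [[0,0,0.01],[0,0,0],1]
    - [[0,0,0.035],[0,0,0],1]
    - [[0,0,0.035],[0,0,0],1]
    - [[0,0,0.035],[0,0,0],1]
    - [[0,0,0],[0,0,0],1]
    - [[0,0,0],[0,0,0],1]

```text
time: 11.62
eef_pos: [473.7, 14.0, 199.2]
tool_rot: [0.003, 0.134, 0.991, 0.0]
contact_force: [0.5, -0.3, -0.7]
gripper_width: -0.2
grip_force: 0.0
```

```bash
python3 - <<'E'
from h import *
s=monitor.read_state();print(s["time"],s["eef_pos"],s["contact_force"])
im,d=cams.get_image("scene")
C=cloud("scene",d).reshape(-1,3);bx=C[:,0]*.965-C[:,1]*.2622;by=C[:,0]*.2622+C[:,1]*.965
for a in range(425,565,20):
    m=(abs(bx-a)<8)&(by>62)&(by<205)&(C[:,2]>48)&(C[:,2]<75);print(a,m.sum(),np.median(C[m,2]).round(1))
m=(C[:,2]>30)&(C[:,2]<75)&(bx>400)&(bx<590)&(by>30)&(by<240);print(bx[m].min(),bx[m].max(),by[m].min(),by[m].max())
cv2.imwrite("pics/c9.png",cv2.resize(im[150:320,230:400],(500,500),interpolation=cv2.INTER_CUBIC)[...,::-1])
E
```

```text
11.6167 [473.74077274  13.99336021 199.21447372] [ 0.54639958 -0.28605567 -0.68674176]
425 585 61.1
445 458 62.7
465 455 62.7
485 430 62.9
505 414 62.8
525 418 62.5
545 153 62.8
418.32244204124805 544.6808269417857 52.07986736816966 217.30495077888122
```

View pics/c9.png

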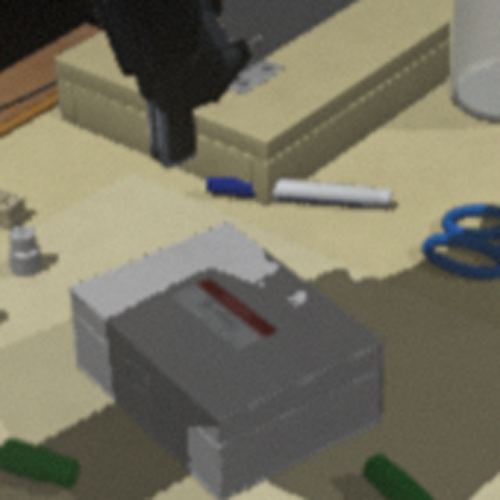

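The lid is flat at 62.7 mm across, so it is shut, and the box has not visibly moved.

```bash
python3 -c "
from rig import ticket
print(ticket.finish_job())"
```

```text
the job is handed in; nothing more can be done
None
```

I stroked the spring row from left to right, pushed the lid fully shut and handed the job in at about 12 s; the final pictures show the lid flat and the box in place, but no verdict came back and the leaf angles could not be read directly.

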